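# Steer the mirror lamp's spot into the compact case

### The job

Turn the two wing screws of the mirror lamp so that its green light spot comes to lie wholly inside the dark round well of the silver compact case, then let go and leave it there. Do not touch the little round mirror, and leave the compact case and the other things on the counter where they stand.

Things in the scene. Friction and masses are not known exactly. Their poses are not given: they have to be found in the camera images.
- mount: Mirror lamp, fixed to the counter: a grey base plate 190 (x) by 200 mm (y) with the blue screw's sloping block on it, a turntable (the yoke) with fork and round mirror, and a lamp that hangs over the mirror and shines down on it from a 12 mm post (at x 95, y 115 mm; all up to 301 mm high). Origin on the counter between the two screws' places; x points away from the robot, z up.
- pan_screw_grip (a point): Middle of the pan screw's blue wing, on a fixed block sloping 30 deg down to the robot; screw axis at the face: x 0, y 110, z 75 mm in the mount's frame. The wing is a bar 64 mm long (its x), 14 thick (y), 26 high (z), its middle 35 mm above the face along the screw's axis z, square to the face: leaning 30 deg from vertical to the robot. On the face lies a collar plate 4 mm thick, 52 wide.
- tilt_screw_grip (a point): Middle of the tilt screw's orange wing; wing, slope, collar and axes as on the blue one, but its aluminium block overhangs from the yoke and swings with it: screw axis at the face at x 0, y -60, z 75 mm in the mount's frame when the blue screw is at 0, leaning 30 deg towards the robot.
- pan_screw (a joint): Angle of the blue screw, rad: 0 when its wing points up and down the slope, growing counter-clockwise as seen looking at the face; stops at -1.6 and 1.6; needs about 0.25 N m, stays where left. Each +1 rad swings the yoke with mirror, orange screw and spot +0.4 rad (counter-clockwise from above) about the turret axis; at 0 the spot lies 65 deg clockwise of the mount's x.
- tilt_screw (a joint): Angle of the orange screw, rad: same zero, sense and stops; needs about 0.1 N m, stays where left. + tilts the mirror up and sends the spot farther out: its distance from the turret axis is 155 mm at 0 and grows by 60 mm per rad.
- turret_axis (a point): The point on the turret's upright axis at the height of the spot; the spot swings about this point. 95 mm from the mount's origin along its x.
- spot_center (a point): Centre of the green light spot, a thin bright disc 20 mm across lying 5.5 mm above the counter.
- yoke: The turntable on the turret's upright axis (origin on that axis, 26 mm up; x towards the spot, z up): carries the fork, mirror and the orange screw's aluminium block; turns with the blue screw. Pushed sideways with some 6 N at its block it gives way and turns the blue screw too.
- compact: The silver compact case, open, round, 80 mm across and 10 mm high, loose on the counter. It has a brass hinge pin at its rim. Origin under its centre.
- well (a point): Centre of the floor of the dark round well in the compact case, the mark for the spot: 48 mm across, its floor 4 mm above the counter.
- pan: A bare round aluminium refill pan, 64 mm across and 7 mm high, loose; not the mark. Origin under its centre.
- bottle: Ribbed amber glass perfume bottle with a black cap, 68 mm across, 112 mm high, standing loose. Origin under its centre.
- lipstick: Gold and black lipstick tube, 25 mm across, 78 mm high, standing loose. Origin under its centre.
- press: Brass hand press, base 90 by 90 mm, 205 mm high with its black plunger knob, loose. Origin under the centre of its base.
- mirror: The round mirror, 72 mm across and 9 mm thick, in its fork, centre 145 mm above the counter on the turret axis. Not to be touched.
There are look-alikes about, which are no part of the job. What is shaped like the compact but blue or orange is not meant.

How it is judged:
By the outcome, as a careful person would: the job done as asked, in the order asked, and still so for the second after the job is handed in, with the robot touching nothing.
It also fails if it takes over 42 s, if anything falls off the work surface, if the arm or the gripper's body presses on something with over 40 N, if the wrist force passes 120 N, or if a joint passes its speed limit or range.

### The arm

A 6-joint arm with a two-finger parallel gripper is mounted at the origin on the work surface. World frame = base frame: x ahead of the robot, y to its left, z up, the work surface at z = 0. Lengths are in mm, angles in rad, forces in N, time in s.
With the tool pointing down it reaches from about 150 to 775 mm from the base axis. Payload 6.1 kg.
Tool frame: the origin (TCP) lies at the very end of the fingers, on their centre line; the grasp point (between the pads) lies 19 mm behind it; x points along the fingers, y is the direction in which the jaws open and shut, and the axes are right-handed (so a half turn about x gives the same grasp; the last joint's range is limited). The gripper opens to 85 mm and grips with 20 to 120 N. Pads are 22 mm wide; open, the fingers measure 114 mm over their backs; the gripper's body (76 mm by 85 mm) begins 54 mm behind the grasp point. The pads swing forward as they close: fully open they stand 13 mm farther back than shut.
Start: joints at [-1.179, 0.126, -0.04, 1.405, 0, 1.571], TCP at [200.465, -485.203, 231.295] pointing down, gripper open.
Joint ranges: [-2.72, 2.72], [-0.95, 1.95], [-1.27, 1.35], [-1.78, 2.02], [-1.46, 1.47], [-3.14, 3.14]. Speed limits (rad/s): [2.39, 2.39, 3.01, 3.14, 3.14, 3.14].

### API

Orientations are given as a unit quaternion [x, y, z, w].
In Python, from workcell import r gives the robot as it stands. The module is installed in compiled form; this text tells all that it offers.
- The arm moves only by the tool drive_tool, never from a script. Its argument "deltas" is text: rows parted by semicolons, each of 5 numbers parted by spaces: the finger opening in m, from 0 to 0.0854, then the shift along the tool's x, y, z in m, then the turn about the tool's x in degrees. A call has 1 to 8 rows; each row shifts and turns the commanded pose from where the row before left it, along the tool's axes as they then stand; what a row does not reach is not made up. A row lasts 1/8 s, in which the tool goes at most 62.5 mm and 10.7 degrees, less where a joint would pass 70% of its speed; a pose out of reach is approached as far as the arm can. A call is refused whole if a number of a shift passes 0.0625 or a number of a turn 10.7, either way. A call with a gripper value outside its range is refused whole. The fingers move at their own pace and stop on an object; the grip force is fixed at half the most. Time passes only in rows, so rows that do not move let the fingers close. It gives the time, the measured TCP pose, the force and the opening at its end, in the units of the state.
- r.get_obs(): the state, without advancing time (a new reading comes with each control period).
- r.snapshot(name): name is "scene" or "top" or "wrist"; returns a dict with "img" (420x560x3 uint8, red, green, blue), "K" (3x3 intrinsics, pixels), "distortion" ([k1, k2, p1, p2, k3] as OpenCV has them; the pictures are not rectified), "rvec" (rotation vector, rad) and "tvec" (3), from world to camera coordinates, as OpenCV has them; the wrist camera has in their place "T_tool_cam" (4x4, takes a point from camera to tool coordinates, whose origin is the TCP and whose axes are the tool frame's). Camera axes: x right, y down, z forward; pixel columns grow to the right and rows downward; lengths in mm; the calibration is good to about 2 mm. A picture is of the moment at which its call begins: read the wrist's pose just before it. There is no depth.
- r.job_done(): hands the job in, once; it reports no verdict.
The state is a dict: "clock": time; "joint_positions": joint angles; "dq": joint speeds; "tau": joint torques, N m; "ee_pos": TCP position; "orientation": TCP orientation; "wrist_force": force on the tool from outside, world axes, zero at the start; "wrist_torque": the same for the moment, N m; "width": opening from 0.0 (shut) to 1.0 (fully open).
Only numpy, scipy, OpenCV 4.12 (cv2) and the standard library are available. Lean on these libraries where they do the work, as an engineer would, in place of code of your own. Each camera call takes 0.05 s, during which the arm holds its last target.

## Working session

There is one attempt and no reset: what is moved stays moved. The work goes in short steps, Python scripts to look and compute and a tool call to move; the robot and the scene stay as the last step left them, time stands still between calls to the robot, and variables do not carry over. Pictures are saved under pics/ and viewed, and the job is handed in when it is done.

Besides the shell and the picture viewer there is one more tool, called after "Request:" by a JSON object that holds its "op" and its "data", one argument or row to a line. drive_tool: Moves the arm, as the interface text tells. Its arguments: {"type":"object","properties":{"deltas":{"type":"string"}},"required":["deltas"]}

```bash
mkdir -p pics; python3 - <<'E'
from workcell import r
import cv2,pickle
o=r.get_obs();print(o)
for n in("scene","top","wrist"):
    s=r.snapshot(n);cv2.imwrite(f"pics/{n}0.png",s["img"][:,:,::-1]);pickle.dump(s,open(f"{n}0.pkl","wb"))
    print(n,{k:v for k,v in s.items() if k!="img"})
E
```

```text
{'clock': 0.0, 'joint_positions': array([-1.17900008e+00,  1.26354279e-01, -4.06312588e-02,  1.40537766e+00,
        5.52367364e-06,  1.57082543e+00]), 'dq': array([ 1.52429201e-03, -9.08331866e-04, -7.20295780e-05,  4.96448391e-04,
        1.37407961e-03,  1.18042316e-03]), 'tau': array([-7.53220029e-04, -4.35915112e+01,  3.52924132e+01,  1.71983242e-02,
       -3.84287750e-05, -4.84989798e-06]), 'ee_pos': array([ 200.31548471, -484.83771972,  230.53130682]), 'orientation': array([-0.69347799, -0.13817023,  0.69368984, -0.13708271]), 'wrist_force': array([-0.13190654,  0.14734809,  0.28454047]), 'wrist_torque': array([ 0.02413609,  0.00861124, -0.0284384 ]), 'width': 1.0023720272365306}
scene {'K': array([[539.55215352,   0.        , 285.99175316],
       [  0.        , 539.55215352, 210.96935347],
       [  0.        ,   0.        ,   1.        ]]), 'distortion': array([-0.12131498,  0.        ,  0.        ,  0.        ,  0.        ]), 'rvec': array([ 1.69323027,  1.67048175, -0.82951747]), 'tvec': array([ -52.31579663, -319.4214922 , 2157.70112778])}
top {'K': array([[522.16976284
[... 246 characters left out ...]
-2.10050607,  0.22401848]), 'tvec': array([  38.55416541,  679.75041262, 1200.07810527])}
wrist {'K': array([[296.93919306,   0.        , 281.05890742],
       [  0.        , 296.93919306, 208.67264709],
       [  0.        ,   0.        ,   1.        ]]), 'distortion': array([-0.00566885,  0.        ,  0.        ,  0.        ,  0.        ]), 'T_tool_cam': array([[ 5.61684090e-05, -2.75152427e-01,  9.61400613e-01,
        -1.42881685e+02],
       [ 9.99999812e-01,  6.02804339e-04,  1.14098823e-04,
        -1.03226382e-01],
       [-6.10931029e-04,  9.61400426e-01,  2.75152409e-01,
        -6.90045795e+01],
       [ 0.00000000e+00,  0.00000000e+00,  0.00000000e+00,
         1.00000000e+00]])}
```

View pics/scene0.png

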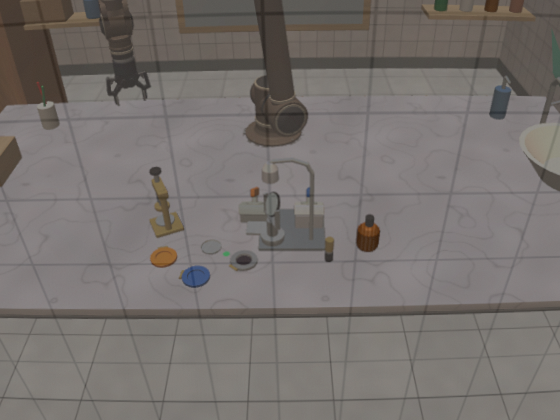

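View pics/top0.png

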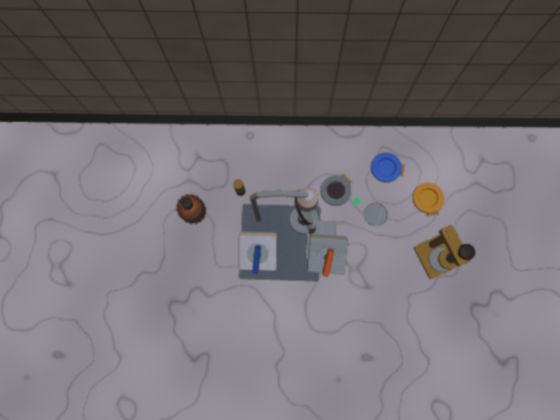

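View pics/wrist0.png

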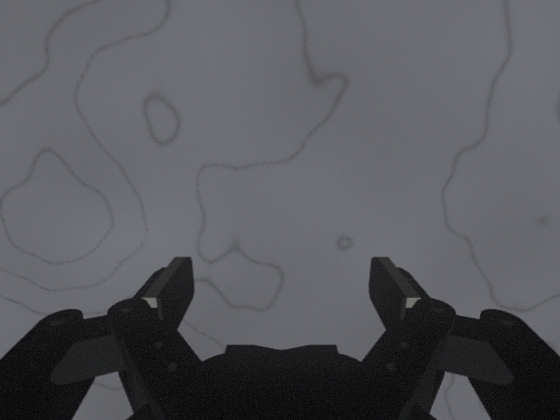

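Look-alikes in the top view: silver compact at (336,190), blue at (386,167), orange at (428,198) and the refill pan at (375,214). I choose the silver one with the dark well and brass hinge, and check it in an enlarged crop.

```bash
python3 - <<'E'
import cv2
a=cv2.imread("pics/top0.png");
c=a[150:290,230:410];cv2.imwrite("pics/top0c.png",cv2.convertScaleAbs(cv2.resize(c,None,fx=4.4,fy=4.2857,interpolation=cv2.INTER_CUBIC),alpha=1.3))
E
```

```text
(no output)
```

View pics/top0c.png

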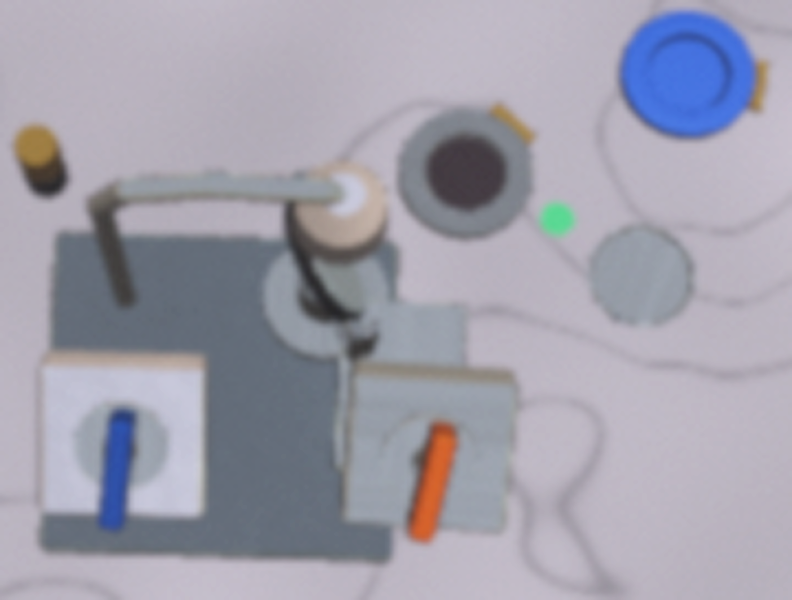

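```bash
cat > h.py <<'E'
import numpy as np,cv2,pickle
from scipy.optimize import least_squares
def proj(s,P):
    p,_=cv2.projectPoints(np.array(P,float).reshape(-1,1,3),s["rvec"],s["tvec"],s["K"],s["distortion"]);return p[:,0]
def ray(s,uv):
    n=cv2.undistortPoints(np.array(uv,float).reshape(-1,1,2),s["K"],s["distortion"])[:,0]
    R=cv2.Rodrigues(s["rvec"])[0];C=-R.T@s["tvec"]
    return C,(np.c_[n,np.ones(len(n))])@R
def onz(s,uv,z):
    C,d=ray(s,uv);return C+d*((z-C[2])/d[:,2])[:,None]
def Rz(a):c,s=np.cos(a),np.sin(a);return np.array([[c,-s,0],[s,c,0],[0,0,1.]])
a30=np.array([-.5,0,3**.5/2]);u30=np.array([3**.5/2,0,.5]);Y=np.array([0,1.,0])
T=np.array([95.,0,0])
def scr(q,which,pan,pts):   # pts local to face (x along wing,y,z)
    R=np.stack([np.cos(q)*u30+np.sin(q)*Y,-np.sin(q)*u30+np.cos(q)*Y,a30],1)
    o=np.array([0,110 if which=="pan" else -60,75.])
    P=o+np.atleast_2d(pts)@R.T
    if which!="pan": P=T+(P-T)@Rz(.4*pan).T
    return P
def spot(pan,tilt):
    th=np.radians(-65)+.4*pan;d=155+60*tilt
    return np.array([95+d*np.cos(th),d*np.sin(th),5.5])
def W(m,P):return np.atleast_2d(P)@Rz(m[2]).T+[m[0],m[1],0]
E
python3 - <<'E'
from h import *
s=pickle.load(open("top0.pkl","rb"))
f=lambda p:np.array(p,float)/[4.4,4.2857]+[230,150]-.4
C,_=ray(s,[[0,0]]);print("cam",C)
print("well",onz(s,[f((465,172))],4),"rim",onz(s,[f((465,173))],10),"spot",onz(s,[f((556,219))],5.5))
obs=[("spot",(556,219),.5),("collar",(121,443),.8),("b+",(124,412),.8),("b-",(111,526),1),("o+",(444,426),.8),("o-",(422,539),1)]
E0=[[32,0,48],[-32,0,48]]
def pr(x):
    m,p,t=x[:3],x[3],x[4]
    P=np.vstack([spot(p,t)[None],scr(0,"pan",0,[[0,0,4]]),scr(p,"pan",0,E0),scr(t,"tilt",p,E0)])
    return proj(s,W(m,P))
U=np.array([f(o[1]) for o in obs]);w=np.array([o[2] for o in obs])[:,None]
def res(x):return ((pr(x)-U)/w).ravel()
S=least_squares(res,[420,-300,0,0.1,-.3]);print(S.x,S.cost);print((pr(S.x)-U).round(2))
x=S.x; np.save("fit0.npy",x)
# target
wl=onz(s,[f((465,172))],4)[0]
l=Rz(x[2]).T@(wl-[x[0],x[1],0])-T
th=np.arctan2(l[1],l[0]);d=np.hypot(l[0],l[1])
print("goal pan",(th+np.radians(65))/.4,"tilt",(d-155)/60)
def px(P):return (proj(s,W(x[:3],P))-[230,150])*[4.4,4.2857]
im=cv2.imread("pics/top0c.png")
for q in(res,):pass
for P in [scr(x[3],"pan",0,[[i*32,j*7,22+k*26] for k in(0,1) for i,j in((1,1),(1,-1),(-1,-1),(-1,1))]),scr(x[4],"tilt",x[3],[[i*32,j*7,22+k*26] for k in(0,1) for i,j in((1,1),(1,-1),(-1,-1),(-1,1))])]:
    pp=px(P).astype(int)
    for k in(0,4):cv2.polylines(im,[pp[k:k+4]],1,(0,0,255) if k==0 else (0,255,255),1)
for P in [[[95,0,145]],[[95,115,0]],[[95,115,301]],[[95,0,0]]]:
    cv2.circle(im,tuple(int(v) for v in px(P)[0]),4,(255,0,255),1)
cv2.imwrite("pics/ov0.png",im)
E
```

```text
cam [ 414.00861123   45.6637865  1315.38822951]
well [[751.55760561 -76.96852983   4.        ]] rim [[749.39259364 -76.40187845  10.        ]] spot [[ 722.57579688 -129.82146388    5.5       ]]
[ 5.76567895e+02  7.04669143e+00 -2.19832913e-02 -1.07140381e-01
 -1.62722513e-01] 4.8894613105770395
[[ 0.2  -0.64]
 [ 0.22 -0.76]
 [-0.15  0.99]
 [-0.45 -0.19]
 [ 0.6   1.34]
 [-1.35 -0.12]]
goal pan 0.8980713735142545 tilt -0.6747230106317621
```

View pics/ov0.png

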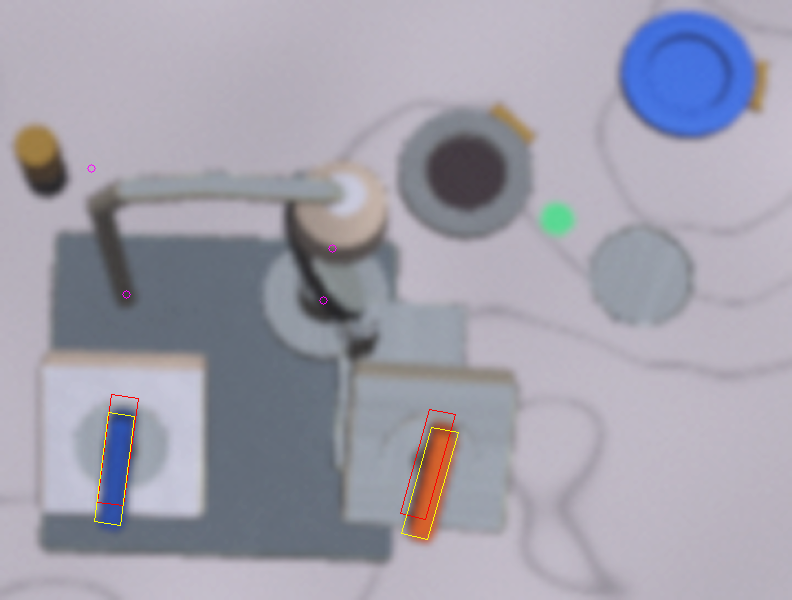

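```bash
python3 - <<'E'
from h import *
from workcell import r
from scipy.spatial.transform import Rotation as Ro
o=r.get_obs();R=Ro.from_quat(o["orientation"]).as_matrix();print(R.round(3))
s=pickle.load(open("top0.pkl","rb"))
for n,p in dict(press=(440,258),bottle=(191,212),lip=(240,192)).items():print(n,onz(s,[p],0).round())
x=np.load("fit0.npy")
# desired: tool x down, y = +-mount y
for sg in(1,-1):
    y=Rz(x[2])@np.array([0,sg,0.]);xx=np.array([0,0,-1.]);D=np.stack([xx,y,np.cross(xx,y)],1)
    print(sg,"turn about x deg",np.degrees(Ro.from_matrix(R.T@D).as_rotvec()),"z",D[:,2])
for n,P in dict(bl=scr(x[3],"pan",0,[[-32,0,35],[0,0,35],[32,0,35]]),oo=scr(x[4],"tilt",x[3],[[-32,0,35],[0,0,35],[32,0,35]])).items():print(n,W(x[:3],P).round(1))
D=Rz(0)
p=np.array([460,-30,231.]);print("shift tool", (R.T@(p-o["ee_pos"])).round(1))
E
```

```text
[[-0.     0.382 -0.924]
 [ 0.001 -0.924 -0.382]
 [-1.    -0.001  0.   ]]
press [[ 577. -340.    0.]]
bottle [[690. 294.   0.]]
lip [[744. 170.   0.]]
1 turn about x deg [-1.56290438e+02 -9.31311882e-02  1.97386290e-02] z [ 0.99975838 -0.02198152  0.        ]
-1 turn about x deg [2.37095345e+01 1.42651773e-02 6.73062403e-02] z [-0.99975838  0.02198152  0.        ]
bl [[534.  121.4  89.4]
 [561.5 117.4 105.3]
 [589.  113.4 121.2]]
oo [[528.4 -40.7  89.5]
 [555.4 -47.6 105.3]
 [582.3 -54.6 121.1]]
shift tool [ 1.000e-01 -3.213e+02 -4.137e+02]
```

Request:
{"op": "drive_tool", "data": {
  "deltas": "0.0854 0 -0.032 -0.041 0; 0.0854 0 -0.032 -0.041 0; 0.0854 0 -0.032 -0.041 0; 0.0854 0 -0.032 -0.041 0; 0.0854 0 -0.032 -0.041 0; 0.0854 0 -0.032 -0.041 0; 0.0854 0 -0.032 -0.041 0; 0.0854 0 -0.032 -0.041 0"
}}

```text
clock: 1.15
ee_pos: [406.3, -121.8, 231.2]
orientation: [0.694, 0.138, -0.694, 0.138]
wrist_force: [0.5, -0.3, -0.1]
width: 0.996
```

Request:
{"op": "drive_tool", "data": {
  "deltas": "0.0854 0 -0.032 -0.041 -10.4; 0.0854 0 0 0 -10.4; 0.0854 0 0 0 -10.4; 0.0854 0 0 0 -10.4; 0.0854 0 0 0 -10.4; 0.0854 0 0 0 -10.4; 0.0854 0 0 0 -10.4; 0.0854 0 0 0 -10.4"
}}

```text
clock: 2.15
ee_pos: [431.3, -78.1, 231.0]
orientation: [0.426, 0.565, -0.426, 0.564]
wrist_force: [0.4, 0.1, -0.3]
width: 1.0
```

Request:
{"op": "drive_tool", "data": {
  "deltas": "0.045 0 0 0 -10.4; 0.045 0 0 0 -10.4; 0.045 0 0 0 -10.4; 0.045 0 0 0 -10.4; 0.045 0 0 0 -10.4; 0.045 0 0 0 -10.4; 0.045 0 0 0 -10.4; 0.045 0 0 0 0"
}}

```text
clock: 3.15
ee_pos: [431.4, -78.1, 231.1]
orientation: [0.01, 0.707, -0.01, 0.707]
wrist_force: [-0.0, -0.6, -0.2]
width: 0.528
```

```bash
cat >> h.py <<'E'
from scipy.spatial.transform import Rotation as Ro
def wrist(r,name):
    o=r.get_obs();s=r.snapshot("wrist")
    T=np.eye(4);T[:3,:3]=Ro.from_quat(o["orientation"]).as_matrix();T[:3,3]=o["ee_pos"]
    M=np.linalg.inv(T@s["T_tool_cam"]);s["rvec"]=cv2.Rodrigues(M[:3,:3])[0][:,0];s["tvec"]=M[:3,3]
    pickle.dump(s,open(name+".pkl","wb"));cv2.imwrite(f"pics/{name}.png",cv2.convertScaleAbs(s["img"][:,:,::-1],alpha=1.3));return o,s
E
python3 - <<'E'
from h import *
from workcell import r
o,s=wrist(r,"w1");print(o["joint_positions"].round(2),o["ee_pos"])
E
```

```text
[-0.18 -0.04 -0.21  1.4  -0.   -0.15] [431.36711362 -78.10061395 231.08517641]
```

View pics/w1.png

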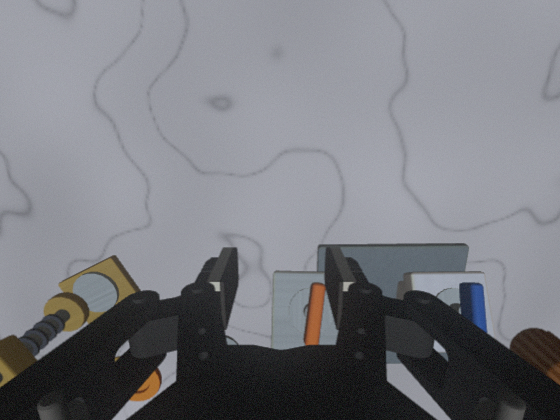

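```bash
cat > ov.py <<'E'
from h import *
def overlay(name,x,box,out,k):
    s=pickle.load(open(name+".pkl","rb"));im=cv2.convertScaleAbs(s["img"][:,:,::-1],alpha=1.3)
    x0,y0,x1,y1=box
    im=cv2.resize(im[y0:y1,x0:x1],None,fx=k,fy=k,interpolation=cv2.INTER_CUBIC)
    px=lambda P:((proj(s,W(x[:3],P))-[x0,y0]+.5)*k-.5)
    for wh,q in(("pan",x[3]),("tilt",x[4])):
        pp=px(scr(q,wh,x[3],[[i*32,j*7,22+k2*26] for k2 in(0,1) for i,j in((1,1),(1,-1),(-1,-1),(-1,1))])).astype(int)
        for b in(0,4):cv2.polylines(im,[pp[b:b+4]],1,(0,0,255) if b==0 else (0,255,255),1)
        cc=px(scr(q,wh,x[3],[[26*np.cos(t),26*np.sin(t),4] for t in np.linspace(0,6.28,40)])).astype(int);cv2.polylines(im,[cc],1,(255,0,255),1)
    cv2.circle(im,tuple(int(v) for v in px([spot(x[3],x[4])])[0]),5,(255,0,255),1)
    cv2.imwrite(f"pics/{out}.png",im)
E
python3 - <<'E'
from ov import *
overlay("w1",np.load("fit0.npy"),(260,230,520,400),"ov1",3)
E
```

```text
(no output)
```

View pics/ov1.png

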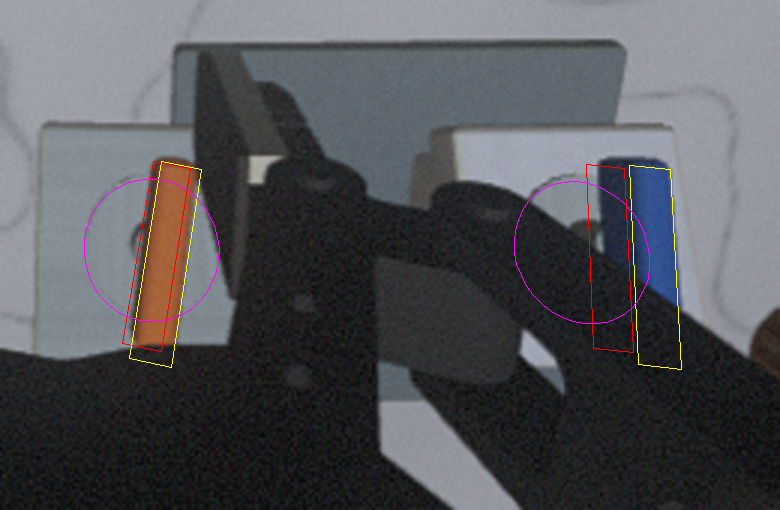

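Request:
{"op": "drive_tool", "data": {
  "deltas": "0.045 0.01 0.007 0.036 0; 0.045 0.01 0.007 0.036 0; 0.045 0.01 0.007 0.036 0; 0.045 0.02 0.006 0.036 0; 0.045 0.02 0 0 0; 0.045 0 0 0 0"
}}

```text
clock: 3.95
ee_pos: [575.2, -54.8, 159.2]
orientation: [0.01, 0.709, -0.01, 0.706]
wrist_force: [-0.3, -0.6, 0.2]
width: 0.528
```

```bash
python3 - <<'E'
from ov import *
from workcell import r
o,s=wrist(r,"w2");print(o["ee_pos"],o["width"],Ro.from_quat(o["orientation"]).as_matrix().round(3))
overlay("w2",np.load("fit0.npy"),(180,150,440,350),"ov2",3)
E
```

```text
[575.24662014 -54.80770084 159.17020868] 0.5278602168645218 [[-0.004  0.029  1.   ]
 [ 0.     1.    -0.029]
 [-1.     0.    -0.004]]
```

View pics/ov2.png

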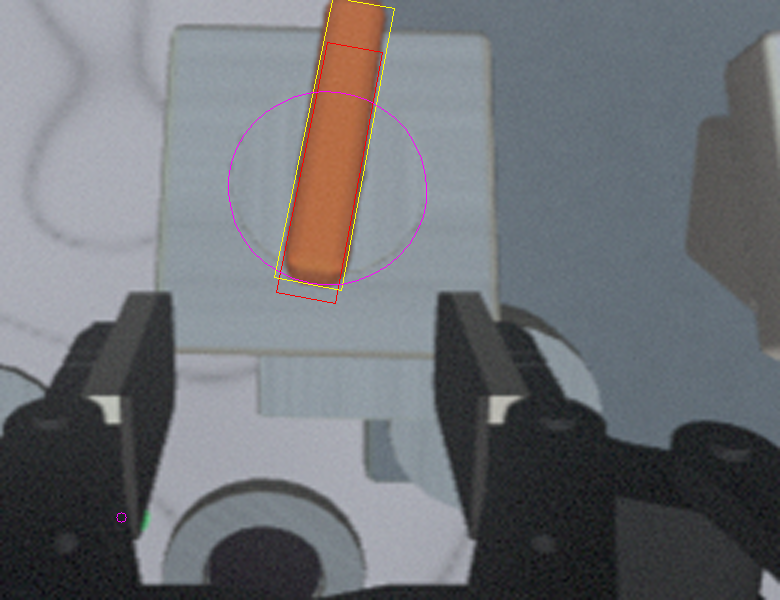

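Request:
{"op": "drive_tool", "data": {
  "deltas": "0.045 0.02 0 0 0; 0.045 0.02 0 0 0; 0.045 0.013 0 0 0; 0.045 0 -0.005 0 0; 0.045 0 -0.005 0 0; 0.045 0 -0.002 0 0; 0.045 0 0 0 0"
}}

```text
clock: 4.88
ee_pos: [576.4, -66.6, 109.2]
orientation: [0.01, 0.707, -0.009, 0.708]
wrist_force: [0.7, 4.2, 2.8]
width: 0.527
```

Request:
{"op": "drive_tool", "data": {
  "deltas": "0.045 0 -0.002 0 0; 0.045 0 -0.002 0 0; 0.045 0 -0.002 0 0; 0.045 0 -0.002 0 0; 0.045 0 0 0 0"
}}

```text
clock: 5.5
ee_pos: [576.8, -74.4, 109.4]
orientation: [0.01, 0.706, -0.009, 0.708]
wrist_force: [2.2, 4.5, 3.7]
width: 0.524
```

```bash
python3 - <<'E'
from ov import *
from workcell import r
o=r.get_obs();print(o["ee_pos"],o["wrist_force"])
s=r.snapshot("top");pickle.dump(s,open("top2.pkl","wb"))
a=cv2.convertScaleAbs(s["img"][150:290,230:410,::-1],alpha=1.3);cv2.imwrite("pics/top2c.png",cv2.resize(a,None,fx=4.4,fy=4.2857,interpolation=cv2.INTER_CUBIC))
wrist(r,"w3")
E
```

```text
[576.75520832 -74.40769924 109.35342853] [2.21192977 4.54843603 3.72488484]
```

View pics/top2c.png

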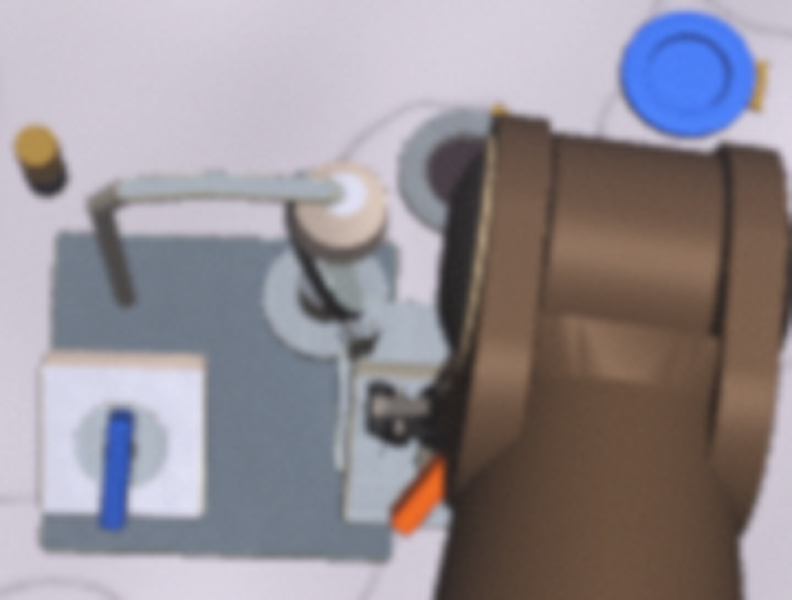

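View pics/w3.png

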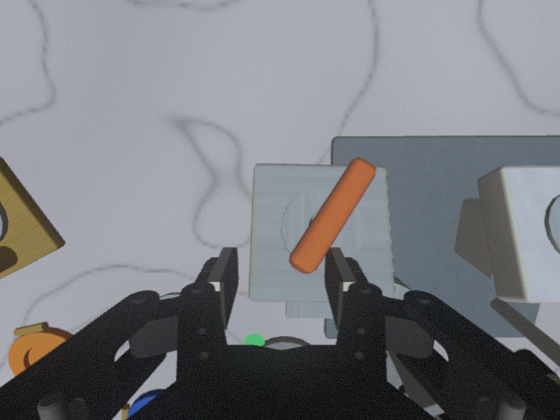

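```bash
python3 - <<'E'
from ov import *
from workcell import r
x=np.load("fit0.npy")
s=pickle.load(open("w3.pkl","rb"));g=s["img"].astype(int)
m=(g[:,:,1]>g[:,:,0]+60)&(g[:,:,1]>g[:,:,2]+30);v,u=np.nonzero(m);print(len(u),u.min(),u.max(),v.min(),v.max())
tw=W(x[:3],T)[0];print("turret",tw)
for uv in [((u.min()+u.max())/2,v.min()+(u.max()-u.min())/2*.9)]:
    P=onz(s,[uv],5.5)[0];d=P-tw;print(uv,P,np.hypot(*d[:2]))
wl=np.array([751.5,-77]);print("well dist",np.hypot(*(wl-tw[:2])))
# sanity well via w2
im=s["img"][150:350,180:440,::-1];
E
```

```text
183 245 264 334 345
turret [671.54494047   4.95844696   0.        ]
(np.float64(254.5), np.float64(342.55)) [ 715.00830785 -104.59545517    5.5       ] 117.86060315556212
well dist 114.49890206087187
```

Request:
{"op": "drive_tool", "data": {
  "deltas": "0.045 0 -0.0015 0 0; 0.045 0 0 0 0; 0.045 0 0.006 0 0; 0.045 0 0.009 0 0; 0.045 -0.025 0 0 0; 0.045 -0.025 0 0 0; 0.045 -0.02 0 -0.02 0; 0.045 0 0 -0.02 0"
}}

```text
clock: 6.6
ee_pos: [536.2, -60.4, 179.5]
orientation: [0.009, 0.707, -0.01, 0.708]
wrist_force: [-0.3, -0.2, -0.5]
width: 0.527
```

Request:
{"op": "drive_tool", "data": {
  "deltas": "0.045 0 0.045 0 0; 0.045 0 0.045 0 0; 0.045 0 0.045 0 0; 0.045 0 0.045 0 0; 0.045 0 0 0 0; 0.045 0 0 0 0"
}}

```text
clock: 7.35
ee_pos: [540.5, 119.3, 177.8]
orientation: [0.009, 0.707, -0.01, 0.707]
wrist_force: [-0.8, 0.1, -0.5]
width: 0.521
```

```bash
python3 - <<'E'
from ov import *
from workcell import r
o,s=wrist(r,"w4");print(o["ee_pos"],o["wrist_force"])
overlay("w4",np.load("fit0.npy"),(180,150,440,350),"ov4",3)
s=r.snapshot("top");pickle.dump(s,open("top4.pkl","wb"))
a=cv2.convertScaleAbs(s["img"][150:290,230:410,::-1],alpha=1.3);cv2.imwrite("pics/top4c.png",cv2.resize(a,None,fx=4.4,fy=4.2857,interpolation=cv2.INTER_CUBIC))
E
```

```text
[540.49729912 119.32690089 177.84449526] [-0.82357305  0.07919647 -0.53056877]
```

View pics/top4c.png

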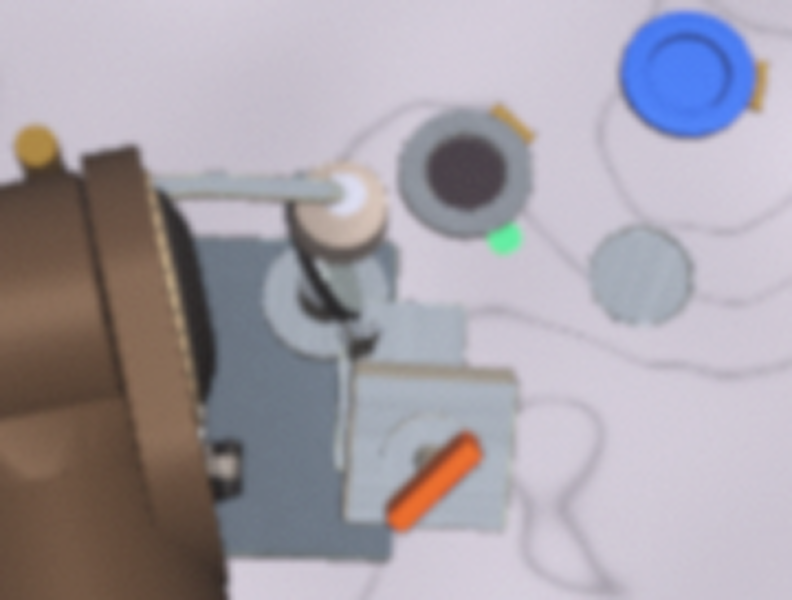

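View pics/ov4.png

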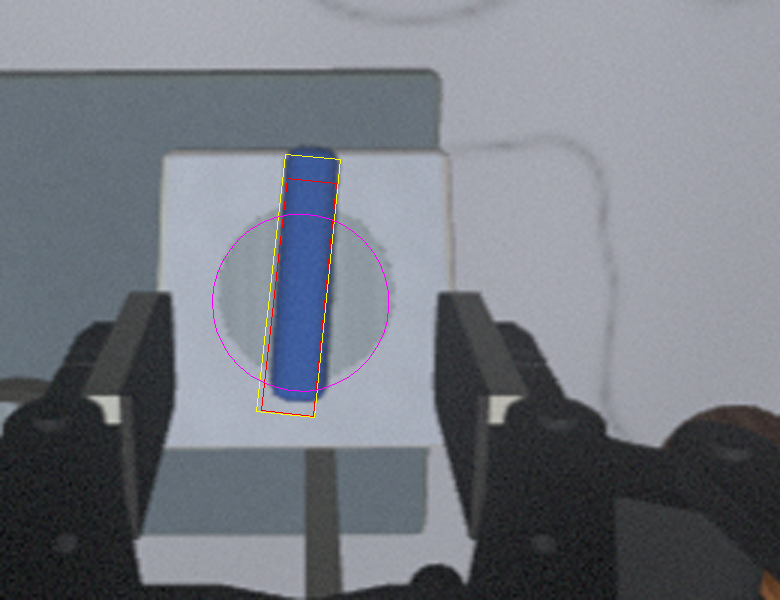

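```bash
python3 - <<'E'
from ov import *
s=pickle.load(open("top4.pkl","rb"));x=np.load("fit0.npy");g=s["img"].astype(int)
m=(g[:,:,1]>g[:,:,0]+60)&(g[:,:,1]>g[:,:,2]+30);v,u=np.nonzero(m);print(len(u),u.mean(),v.mean())
P=onz(s,[(u.mean(),v.mean())],5.5)[0];print(P)
for t in ([671.5,5],[669.5,6.5],[671.5,2]):
    for n,p in(("spot",P[:2]),("well",np.array([751.5,-77.]))):
        d=p-t;print(t,n,np.hypot(*d).round(1),np.arctan2(d[1],d[0]).round(3))
E
```

```text
33 344.3636363636364 205.42424242424244
[709.79605132 -99.79554267   5.5       ]
[671.5, 5] spot 111.6 -1.22
[671.5, 5] well 114.6 -0.798
[669.5, 6.5] spot 113.7 -1.208
[669.5, 6.5] well 117.0 -0.794
[671.5, 2] spot 108.8 -1.211
[671.5, 2] well 112.4 -0.779
```

Request:
{"op": "drive_tool", "data": {
  "deltas": "0.045 0.025 0 -0.004 0; 0.045 0.025 0 0 0; 0.045 0.025 0 0 0; 0.045 0.02 0 0 0; 0.045 0 -0.006 0 0; 0.045 0 -0.006 0 0; 0.045 0 -0.004 0 0; 0.045 0 0 0 0"
}}

```text
clock: 8.45
ee_pos: [536.8, 104.4, 84.1]
orientation: [0.011, 0.707, -0.008, 0.707]
wrist_force: [-0.0, 6.2, -2.3]
width: 0.529
```

Request:
{"op": "drive_tool", "data": {
  "deltas": "0.045 0 -0.0025 0.0005 0; 0.045 0 -0.0025 0.0005 0; 0.045 0 -0.0025 0.0005 0; 0.045 0 -0.0025 0.0005 0; 0.045 0 0 0 0"
}}

```text
clock: 9.07
ee_pos: [535.8, 101.3, 83.4]
orientation: [0.014, 0.709, -0.001, 0.705]
wrist_force: [-7.6, 32.3, -3.1]
width: 0.53
```

```bash
cat > chk.py <<'E'
from ov import *
from workcell import r
import sys
n=sys.argv[1]
o,s=wrist(r,"w"+n);print(o["ee_pos"],o["wrist_force"])
s=r.snapshot("top");pickle.dump(s,open(f"top{n}.pkl","wb"));g=s["img"].astype(int)
m=(g[:,:,1]>g[:,:,0]+60)&(g[:,:,1]>g[:,:,2]+30);v,u=np.nonzero(m);P=onz(s,[(u.mean(),v.mean())],5.5)[0];d=P[:2]-[671,5.5];print("spot",P,len(u),np.hypot(*d),np.arctan2(d[1],d[0]),"to well",np.array([751.5,-77])-P[:2])
a=cv2.convertScaleAbs(s["img"][150:290,230:410,::-1],alpha=1.3);cv2.imwrite(f"pics/top{n}c.png",cv2.resize(a,None,fx=4.4,fy=4.2857,interpolation=cv2.INTER_CUBIC))
E
python3 chk.py 5
```

```text
[535.83222103 101.26621571  83.37978889] [-7.57006338 32.29993641 -3.14433924]
spot [714.41271579 -98.0618202    5.5       ] 3 112.29298506636881 -1.1738518491076477 to well [37.08728421 21.0618202 ]
```

View pics/w5.png

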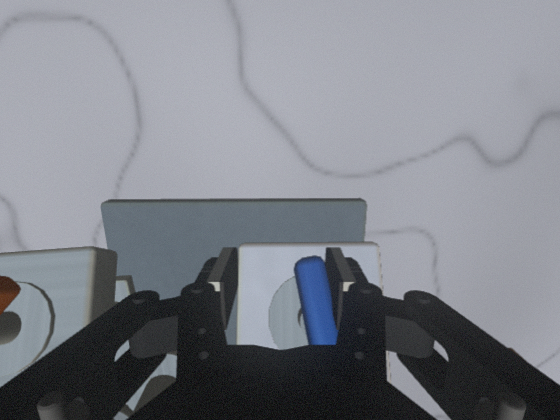

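Request:
{"op": "drive_tool", "data": {
  "deltas": "0.045 0 0.008 0 0; 0.045 0 0.008 -0.006 0; 0.045 0 0 -0.007 -10; 0.045 0 0 0 -5; 0.045 0 0 0 0"
}}

```text
clock: 9.8
ee_pos: [526.0, 109.5, 84.1]
orientation: [-0.082, 0.702, 0.082, 0.703]
wrist_force: [-0.3, 0.4, -0.5]
width: 0.529
```

```bash
python3 chk.py 6
```

```text
[525.99406821 109.54532897  84.09419073] [-0.31514039  0.3988862  -0.48092823]
spot [714.41271579 -98.0618202    5.5       ] 3 112.29298506636881 -1.1738518491076477 to well [37.08728421 21.0618202 ]
```

View pics/w6.png

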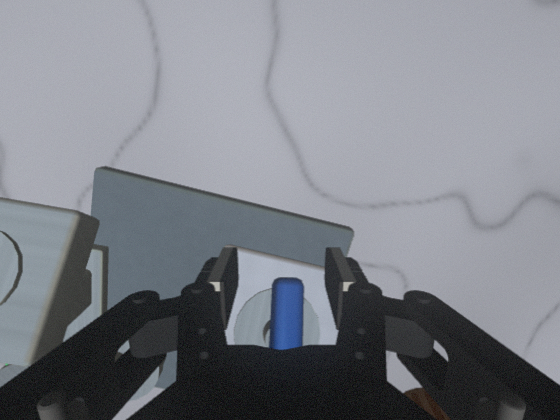

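View pics/top6c.png

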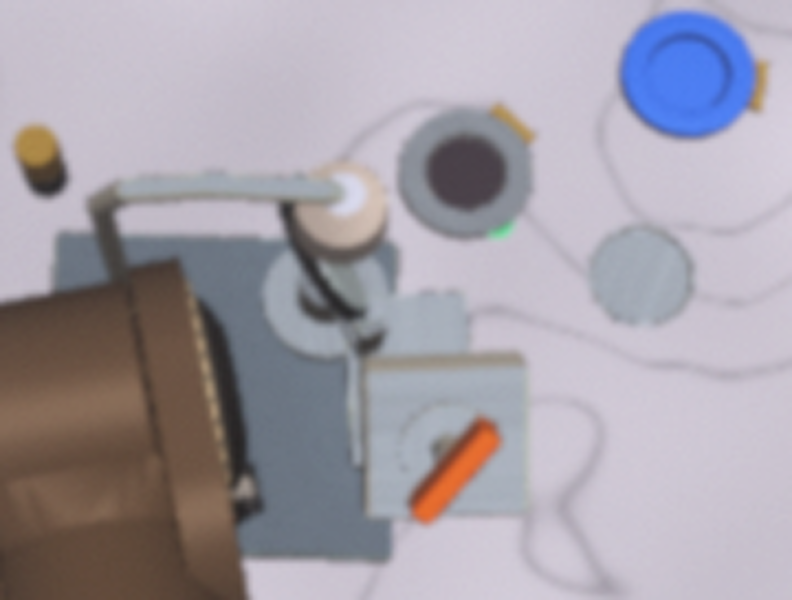

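Request:
{"op": "drive_tool", "data": {
  "deltas": "0.045 0 -0.006 0.001 0; 0.045 0 -0.006 0.001 0; 0.045 0 -0.003 0 0; 0.045 0 -0.0034 0.0016 -6; 0.045 0 -0.0034 0.0016 -6; 0.045 0 -0.0034 0.0016 -6; 0.045 0 0 0 0"
}}

```text
clock: 10.78
ee_pos: [538.2, 89.8, 83.3]
orientation: [-0.19, 0.681, 0.194, 0.68]
wrist_force: [-4.1, 8.3, 2.8]
width: 0.527
```

```bash
python3 chk.py 7
```

```text
[538.16426783  89.80742163  83.3086103 ] [-4.10667151  8.26859823  2.79354894]
spot [737.01269373 -84.90267692   5.5       ] 37 111.93891069668486 -0.9400833555844338 to well [14.48730627  7.90267692]
```

View pics/w7.png

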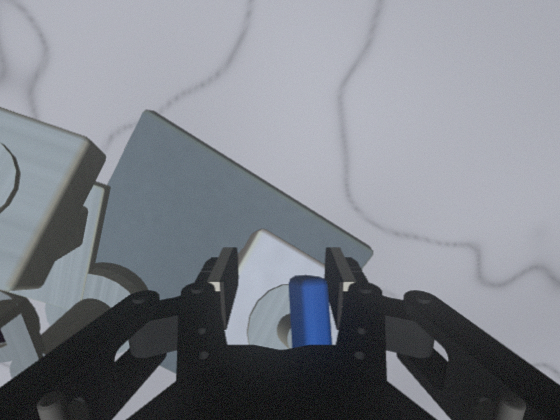

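View pics/top7c.png

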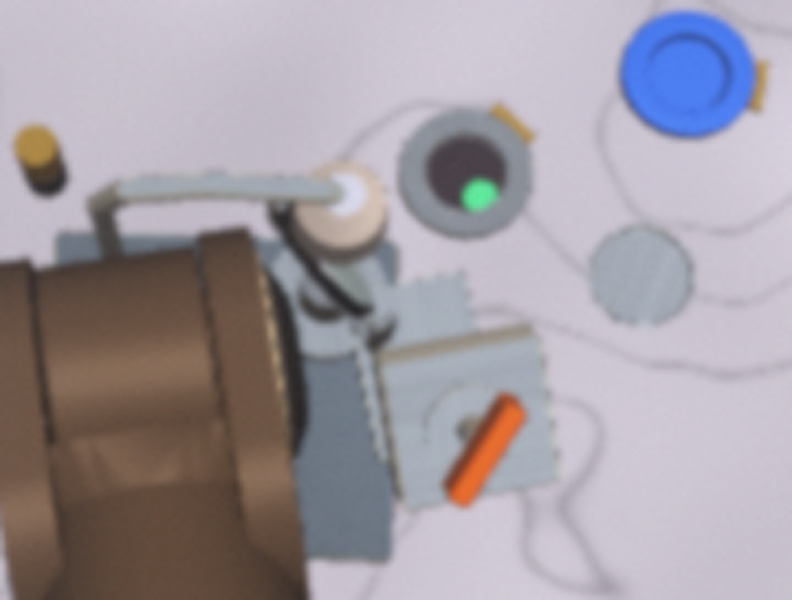

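Request:
{"op": "drive_tool", "data": {
  "deltas": "0.045 0 -0.0034 0.0016 -6; 0.045 0 -0.0034 0.0016 -6; 0.045 0 -0.0034 0.0016 -6; 0.045 0 0 0 0"
}}

```text
clock: 11.38
ee_pos: [547.2, 84.6, 83.4]
orientation: [-0.294, 0.642, 0.299, 0.642]
wrist_force: [-8.5, 8.5, 6.6]
width: 0.526
```

```bash
python3 chk.py 8
```

```text
[547.20788277  84.62237016  83.35683083] [-8.51243112  8.4636218   6.56179217]
spot [747.47199714 -75.76581589   5.5       ] 43 111.58897427276229 -0.8157798682564795 to well [ 4.02800286 -1.23418411]
```

View pics/top8c.png

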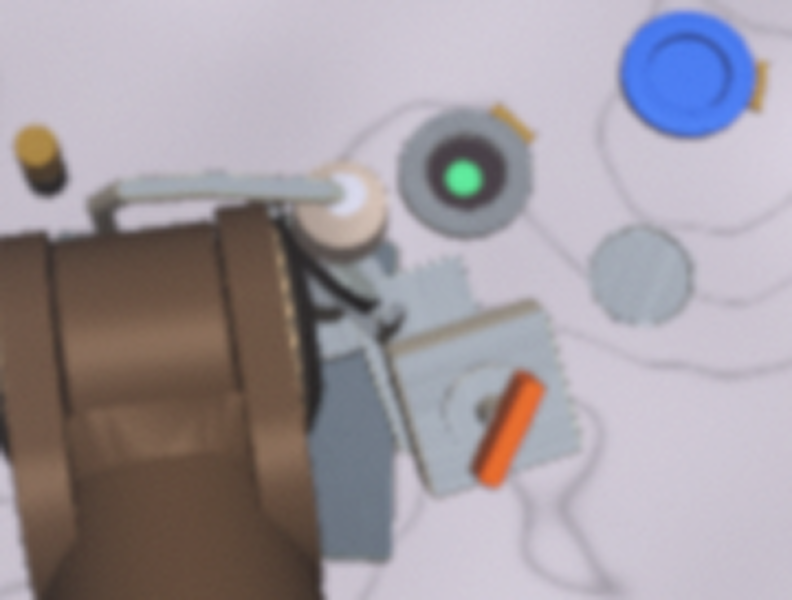

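Request:
{"op": "drive_tool", "data": {
  "deltas": "0.045 0 0.006 0 0; 0.045 0 0.006 -0.003 0; 0.045 -0.01 0.001 -0.008 0; 0.045 -0.02 0 -0.01 0; 0.045 -0.03 0 -0.01 0; 0.045 -0.04 0 -0.02 0; 0.045 -0.04 0 -0.04 0; 0.045 0 0 -0.05 0"
}}

```text
clock: 12.48
ee_pos: [448.3, -17.1, 227.2]
orientation: [-0.297, 0.64, 0.295, 0.644]
wrist_force: [0.7, -1.1, -1.1]
width: 0.525
```

Request:
{"op": "drive_tool", "data": {
  "deltas": "0.045 0 0 -0.05 0; 0.045 0 0 -0.03 0; 0.045 0 0 0 0; 0.045 0 0 0 0"
}}

```text
clock: 12.98
ee_pos: [395.6, -77.0, 223.8]
orientation: [-0.296, 0.642, 0.295, 0.643]
wrist_force: [0.2, -0.0, -0.6]
width: 0.527
```

```bash
python3 chk.py 9; python3 -c "
import cv2
a=cv2.imread('pics/w9.png')
import pickle;from workcell import r
s=r.snapshot('scene');cv2.imwrite('pics/scene9.png',cv2.resize(s['img'][190:310,140:400,::-1],None,fx=3,fy=3,interpolation=cv2.INTER_CUBIC))"
```

```text
[395.64392463 -76.96496845 223.82813001] [ 0.23661733 -0.0458338  -0.57385478]
spot [747.47199714 -75.76581589   5.5       ] 43 111.58897427276229 -0.8157798682564795 to well [ 4.02800286 -1.23418411]
```

View pics/top9c.png

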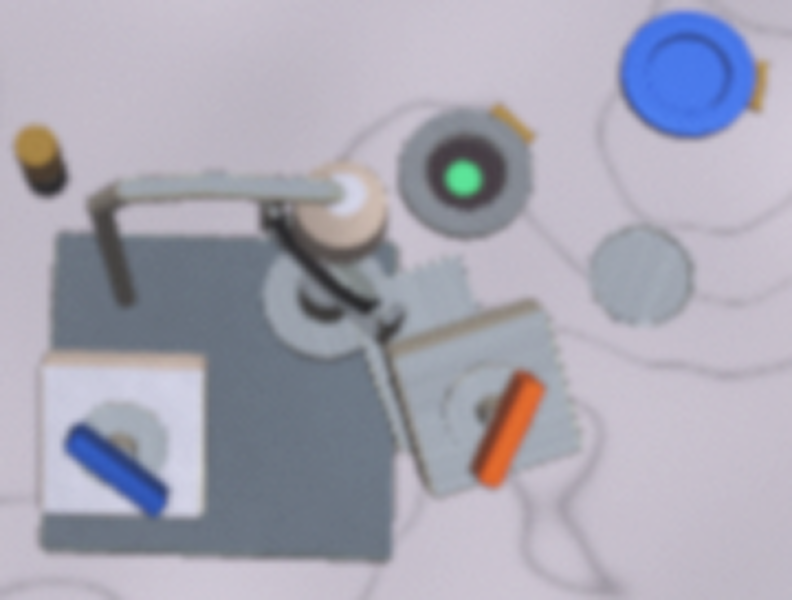

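View pics/scene9.png

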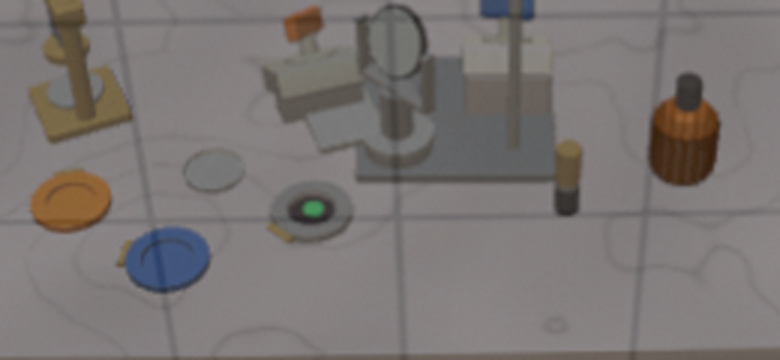

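In both views the spot lies wholly inside the dark well. The gripper is clear and nothing else has moved.

```bash
python3 -c "
from workcell import r
print(r.job_done())"
```

```text
the job is handed in; nothing more can be done
None
```

The green spot now lies wholly inside the dark well of the silver compact, and I handed the job in at about 13 s of the 42 s allowed.

- **Moves:** I pushed the orange wing with the half-open fingers until the spot's distance was right. I then turned the blue wing about 1 rad counter-clockwise, let go, and drew the arm clear.
- **Final position:** The top view puts the spot about 4 mm from the well's centre, where about 14 mm is allowed. It did not move after I let go, and the scene view agrees.
- **Other things on the counter:** The compact and its neighbours look unmoved in the pictures. The mirror was never approached.
- **First push failed:** My first push on the blue wing jammed at about 32 N on the fingers, below the 120 N wrist limit. I backed off and pushed nearer the wing's end while turning the tool with it, which needed 9 to 14 N.
- **Fit error:** My fitted lamp position was 2 to 3 mm off, so I steered the blue turn by the spot itself.

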